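Select the photometer filter and press read

TASK

With the fingertips, gently push the tab of the photometer's filter wheel round until the coloured window that matches the bottle standing on the tray's white spot is in line with the black arrow. Then press the white read key right down and move clear; do not press the key before the right window is at the arrow. Pick nothing up, and leave the bottles and glassware where they stand.

Things in the scene. Friction and masses are not known exactly. Their poses are not given: they have to be found in the camera images.
- photometer: White photometer, fixed to the bench, turned up to 0.3 rad. Origin: on the filter wheel's vertical axis at bench height; its x points away from the robot side to the arrow, z up. Case x -10..150, y -165..100 mm, top 80 mm high, plus a round pedestal of radius 70 mm about the axis, 86 mm high, and a cover 12 mm high on the case's far left corner.
- arrow (a point): Tip of the flat black arrow on the case top, 85 mm from the wheel axis along the photometer's x; it points at the wheel. Of the wheel's five round windows (27 mm across, centres 55 mm from the axis: green, yellow, clear, red, blue) the one in line with it is selected.
- filter_wheel (a joint): Turn of the wheel, rad, anticlockwise from above positive, stops at -1.4 and 1.4. Window at the arrow: green -1.1, yellow -0.55, clear 0, red 0.55, blue 1.1 (each good within 0.12, 7 mm at the window). At 0 the tab points along the photometer's -x; a larger value moves it to the robot's right. No click stops: friction (about 2 N at the tab) keeps it where it is left.
- hub (a point): Top of the hub on the wheel's axis, 110 mm above the bench. Hub radius 14 mm; the wheel is a black disc of radius 75 mm, its top 102 mm above the bench, its underside 90 mm.
- tab (a point): Top middle of the aluminium tab, an upright fin sticking out of the wheel's rim: 50 mm long (80 to 130 mm from the wheel axis), 12 mm thick, from 90 to 144 mm above the bench; push it on either flat side. This point: 105 mm from the axis, 144 mm high. Below the fin is open space, or the case top at 80 mm when the wheel is far round.
- read_key (a joint): Travel of the read key, m: 0 up, 0.006 fully down; it springs back when let go; 5 N presses it fully down; over 0.004 counts as pressed.
- read_key_top (a point): Centre of the top of the round white read key, 34 mm across, in a black housing on the case top, at the photometer's right; pressed straight down.
- white_spot (a point): Centre of the white round spot, 62 mm across, on top of the black bottle tray (12 mm high, 250 by 75 mm, fixed), at the tray's end nearest the robot. One bottle stands on it.
- bottle_green: Small sample bottle with green cap and green label, 34 mm across, 70 mm high, 60 g, loose; origin at the centre of its underside. Stands on the white spot or on one of three grey spots of the tray.
- bottle_yellow: Small sample bottle with yellow cap and yellow label, 34 mm across, 70 mm high, 60 g, loose; origin at the centre of its underside. Stands on the white spot or on one of three grey spots of the tray.
- bottle_red: Small sample bottle with red cap and red label, 34 mm across, 70 mm high, 60 g, loose; origin at the centre of its underside. Stands on the white spot or on one of three grey spots of the tray.
- bottle_blue: Small sample bottle with blue cap and blue label, 34 mm across, 70 mm high, 60 g, loose; origin at the centre of its underside. Stands on the white spot or on one of three grey spots of the tray.
- flask: Conical glass flask, 80 mm across the foot, 130 mm high, loose; origin under its centre. To be left alone.
- beaker: Small glass beaker, 66 mm across, 85 mm high, loose; origin under its centre. To be left alone.
- cork_ring: Cork flask ring, 90 mm across, 28 mm high, loose; origin under its centre. To be left alone.
- petri_dish: Closed clear dish, 90 mm across, 15 mm high, loose; origin under its centre. To be left alone.
There are look-alikes about, which are no part of the job. What is shaped like the bottle_red but pink is not meant.

How it is judged:
On the way, in this order (a step that is already met when the one before it is completed fails the run):
1. the window of the waiting bottle's colour is at the arrow (((horizontal distance between bottle_green and white_spot below 0.03 m and value of joint filter_wheel between -1.22 and -0.98 rad) or (horizontal distance between bottle_yellow and white_spot below 0.03 m and value of joint filter_wheel between -0.67 and -0.43 rad) or (horizontal distance between bottle_red and white_spot below 0.03 m and value of joint filter_wheel between 0.43 and 0.67 rad) or (horizontal distance between bottle_blue and white_spot below 0.03 m and value of joint filter_wheel between 0.98 and 1.22 rad))), for 0.3 s.
2. the read key is pressed down with the right window at the arrow (((horizontal distance between bottle_green and white_spot below 0.03 m and value of joint filter_wheel between -1.22 and -0.98 rad) or (horizontal distance between bottle_yellow and white_spot below 0.03 m and value of joint filter_wheel between -0.67 and -0.43 rad) or (horizontal distance between bottle_red and white_spot below 0.03 m and value of joint filter_wheel between 0.43 and 0.67 rad) or (horizontal distance between bottle_blue and white_spot below 0.03 m and value of joint filter_wheel between 0.98 and 1.22 rad)) and value of joint read_key above 0.004 m), for 0.05 s.
At the end, for the whole second after the job is handed in: The wheel rests with the window of the white-spot bottle's colour within 0.12 rad of the arrow, the key has sprung back up (under 2 mm), every bottle is within 20 mm and the glassware within 30 mm of where it started (((horizontal distance between bottle_green and white_spot below 0.03 m and value of joint filter_wheel between -1.22 and -0.98 rad) or (horizontal distance between bottle_yellow and white_spot below 0.03 m and value of joint filter_wheel between -0.67 and -0.43 rad) or (horizontal distance between bottle_red and white_spot below 0.03 m and value of joint filter_wheel between 0.43 and 0.67 rad) or (horizontal distance between bottle_blue and white_spot below 0.03 m and value of joint filter_wheel between 0.98 and 1.22 rad)) and velocity of joint filter_wheel between -0.05 and 0.05 rad/s and value of joint read_key below 0.002 m and distance of each of bottle_green, bottle_yellow, bottle_red, bottle_blue from where it was at the start of the episode below 0.02 m and distance of each of flask, beaker, cork_ring, petri_dish from where it was at the start of the episode below 0.03 m); the robot touches nothing.
It fails at once if the read key is pressed while the wrong window, or none, is at the arrow (value of joint read_key above 0.004 m and not ((horizontal distance between bottle_green and white_spot below 0.03 m and value of joint filter_wheel between -1.22 and -0.98 rad) or (horizontal distance between bottle_yellow and white_spot below 0.03 m and value of joint filter_wheel between -0.67 and -0.43 rad) or (horizontal distance between bottle_red and white_spot below 0.03 m and value of joint filter_wheel between 0.43 and 0.67 rad) or (horizontal distance between bottle_blue and white_spot below 0.03 m and value of joint filter_wheel between 0.98 and 1.22 rad))).
It fails at once if a sample bottle is lifted, carried or shifted by more than 20 mm (distance of any of bottle_green, bottle_yellow, bottle_red, bottle_blue from where it was at the start of the episode above 0.02 m).
It fails at once if a piece of glassware or the cork ring is lifted, carried or shifted by more than 30 mm (distance of any of flask, beaker, cork_ring, petri_dish from where it was at the start of the episode above 0.03 m).
It fails at once if the photometer, its tab or its key is pushed or squeezed with more than 40 N (contact force between the fingers and photometer above 40 N).
It also fails if it takes over 45 s, if anything falls off the work surface, if the arm or the gripper's body presses on something with over 40 N, if the wrist force passes 120 N, or if a joint passes its speed limit or range.

ROBOT

A 6-joint arm with a two-finger parallel gripper is mounted at the origin on the work surface. World frame = base frame: x ahead of the robot, y to its left, z up, the work surface at z = 0. Lengths are in m, angles in rad, forces in N, time in s.
With the tool pointing down it reaches from about 0.25 to 0.85 m from the base axis. Payload 12.5 kg.
Tool frame: the origin (TCP) lies between the finger pads; the fingertips stand 8 mm ahead of it and the grasp point (between the pads) lies 11 mm behind it (arm.tip_extent is the z of the fingertips in the tool frame, in m); z points along the fingers, y is the direction in which the jaws open and shut (so a half turn about z gives the same grasp; the last joint's range is limited). The gripper opens to 93 mm and grips with 3 to 60 N. Pads are 15 mm wide; open, the fingers measure 128 mm over their backs; the gripper's body (75 mm by 188 mm) begins 65 mm behind the grasp point.
Start: joints at [1.094, 0.351, 1.652, -0, 1.139, -0.085], TCP at [0.21, 0.508, 0.227] pointing down, gripper open.
Joint ranges: [-2.75, 2.75], [-0.79, 2.1], [0.01, 2.65], [-1.57, 4.71], [0.07, 3.14], [-2.87, 2.87]. Speed limits (rad/s): [2.22, 2.22, 2.79, 3.14, 3.14, 3.14].

INTERFACE

Orientations are given as a rotation vector (axis times angle).
In Python, from plant import arm gives the robot as it stands. The module is installed in compiled form; this text tells all that it offers. Calls block until the motion is done:
- arm.movep(position, orientation): joint-space move of the TCP to a pose.
- arm.move_l(position, orientation=None, speed=0.15): straight line of the TCP; orientation=None keeps the orientation; speed is the mean speed in m/s.
- arm.move_joints(angles): joint-space move.
- arm.command_gripper(opening, f_grip=None): finger opening in m; f_grip is the grip in N (None keeps the last); returns when the fingers have stopped.
- arm.pause(seconds).
- arm.solve_ik(position, orientation): joint angles nearest the present ones, or None.
- arm.observe(): the state.
- arm.get_image(name): name is "scene" or "top" or "wrist"; returns a dict with "pixels" (400x640x3 uint8, red, green, blue), "K" (3x3 intrinsics, pixels), "world_from_camera" (4x4, takes a point from camera to world coordinates). Camera axes: x right, y down, z forward; pixel columns grow to the right and rows downward; lengths in m; the calibration is good to about 2 mm. A picture is of the moment at which its call begins. There is no depth.
A pose or a line that the arm cannot do raises arm.IKError and nothing moves.
- arm.hand_in(): hands the job in, once; it reports no verdict.
The state is a dict: "clock": time; "qpos": joint angles; "joint_vel": joint speeds; "effort": joint torques, N m; "eef_pos": TCP position; "eef_rot": TCP orientation; "ft_force": force on the tool from outside, world axes, zero at the start; "wrist_torque": the same for the moment, N m; "width": finger opening in m.
Only numpy, scipy, OpenCV 4.12 (cv2) and the standard library are available. Lean on these libraries where they do the work, as an engineer would, in place of code of your own. Each camera call takes 0.05 s, during which the arm holds its last target. There are 200 camera calls.

## Working session

There is one attempt and no reset: what is moved stays moved. The work goes in short steps, each a Python script; the robot and the scene stay as the last script left them, time stands still between calls to the robot, and variables do not carry over. Pictures are saved under pics/ and viewed, about 8 in all and at most 12, crops included, and the job is handed in when it is done.

```bash
mkdir -p pics; cat > h.py <<'E'
import numpy as np, cv2
from plant import arm
def snap(name,fn=None):
    d=arm.get_image(name)
    if fn: cv2.imwrite(f'pics/{fn}.png',d['pixels'][:,:,::-1])
    return d
def ray(d,u,v,z):
    T=np.array(d['world_from_camera']);K=np.array(d['K'])
    r=T[:3,:3]@np.linalg.solve(K,[u,v,1.]);c=T[:3,3]
    return c+r*(z-c[2])/r[2]
def proj(d,p):
    T=np.linalg.inv(d['world_from_camera']);q=np.array(d['K'])@(T[:3,:3]@np.array(p)+T[:3,3]);return q[:2]/q[2]
E
python3 - <<'E'
from h import *
import pickle
for n in('top','scene'):
    d=snap(n,n+'0');pickle.dump(d,open(n+'0.pkl','wb'));print(n,np.array(d['world_from_camera']).round(3).tolist(),np.array(d['K']).round(1).tolist())
o=arm.observe();print(o['eef_rot'],o['clock'],arm.tip_extent)
E
```

```text
top [[0.02, -0.977, 0.213, 0.258], [-1.0, -0.02, 0.004, -0.009], [0.001, -0.213, -0.977, 1.326], [0.0, 0.0, 0.0, 1.0]] [[481.3, 0.0, 323.5], [0.0, 481.3, 185.0], [0.0, 0.0, 1.0]]
scene [[-0.596, 0.506, -0.623, 1.258], [0.803, 0.379, -0.46, 0.547], [0.003, -0.774, -0.633, 0.88], [0.0, 0.0, 0.0, 1.0]] [[458.3, 0.0, 322.4], [0.0, 458.3, 194.1], [0.0, 0.0, 1.0]]
[-6.11464990e-01 -3.08124503e+00  1.47905320e-03] 0.1 0.008
```

View pics/top0.png

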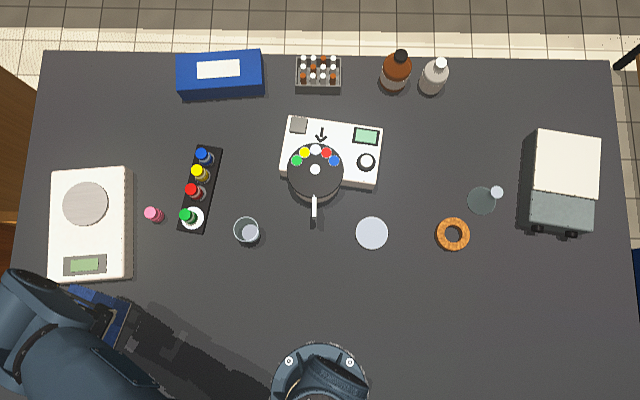

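View pics/scene0.png

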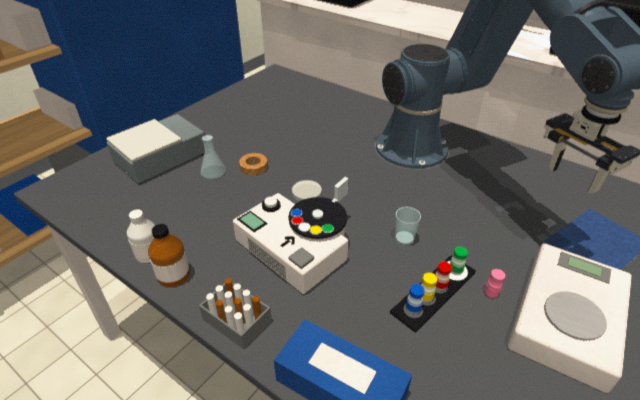

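The top view shows the green bottle on the white spot at (190,215), so the target is -1.1 and the tab must go left. The tab is near (314,207), the hub at (315,170) and the key at (366,162). Next I measure these precisely.

```bash
cat >> h.py <<'E'
def blobs(d,m,box,amin=8):
    u0,v0,u1,v1=box;mm=np.zeros(m.shape,np.uint8);mm[v0:v1,u0:u1]=m[v0:v1,u0:u1]
    n,_,s,c=cv2.connectedComponentsWithStats(mm.astype(np.uint8),connectivity=4)
    return [(int(s[i,4]),c[i],s[i,:4].tolist()) for i in range(1,n) if s[i,4]>=amin]
def windows(d,box):
    H=cv2.cvtColor(d['pixels'],cv2.COLOR_RGB2HSV);h,s,v=cv2.split(H);out={}
    for k,(a,b) in dict(green=(45,85),yellow=(22,36),blue=(100,125)).items():
        L=blobs(d,((h>=a)&(h<=b)&(s>110)&(v>90)),box)
        if L: A,c,_=max(L,key=lambda t:t[0]);out[k]=(A,c,ray(d,*c,.102))
    L=blobs(d,(((h<8)|(h>172))&(s>110)&(v>90)),box)
    if L: A,c,_=max(L,key=lambda t:t[0]);out['red']=(A,c,ray(d,*c,.102))
    return out
E
python3 - <<'E'
from h import *
import pickle
d=pickle.load(open('top0.pkl','rb'))
for k,x in windows(d,(280,135,350,180)).items(): print(k,x[0],x[1].round(1),x[2].round(4))
w=windows(d,(280,135,350,180)); P=np.array([w[k][2][:2] for k in w])
# circle fit
A=np.c_[2*P,np.ones(len(P))];s=np.linalg.lstsq(A,(P**2).sum(1),rcond=None)[0];print('circ',s[:2],np.sqrt(s[2]+s[:2]@s[:2]))
g=d['pixels'].min(2)
for t in (150,190):
  for box in ((303,160,328,182),(300,185,330,222),(350,145,383,178)):
    print(t,box,[(a,c.round(1),b) for a,c,b in blobs(d,g>t,box,15)])
print('hub?',ray(d,315,169.5,.11),'key',ray(d,366,162,.095))
cv2.imwrite('pics/crop.png',cv2.resize(d['pixels'][100:230,260:400,::-1],None,fx=5.5,fy=4.5*1.0 if 0 else 5.5/1.2*1.0,interpolation=cv2.INTER_CUBIC))
E
```

```text
green 74 [296.4 159.9] [0.5913 0.0688 0.102 ]
yellow 80 [304.4 151.8] [0.6138 0.0485 0.102 ]
blue 79 [333.6 160.1] [ 0.5927 -0.0291  0.102 ]
red 78 [325.9 152.1] [ 0.6142 -0.0086  0.102 ]
circ [0.56703643 0.01951074] 0.0549439847418176
150 (303, 160, 328, 182) [(89, array([314.7, 168.9]), [310, 164, 10, 11])]
150 (300, 185, 330, 222) [(104, array([314. , 205.9]), [312, 194, 5, 23])]
150 (350, 145, 383, 178) [(674, array([363.3, 160.1]), [350, 145, 31, 33]), (123, array([366.2, 160.5]), [360, 155, 13, 12])]
190 (303, 160, 328, 182) [(83, array([314.7, 168.7]), [310, 164, 10, 10])]
190 (300, 185, 330, 222) [(93, array([313.7, 205.6]), [312, 195, 5, 22])]
190 (350, 145, 383, 178) [(662, array([363.1, 160.1]), [350, 145, 31, 33]), (115, array([366.2, 160.5]), [361, 155, 12, 12])]
hub? [0.56428339 0.01899205 0.11      ] key [ 0.5912245  -0.11505921  0.095     ]
```

View pics/crop.png

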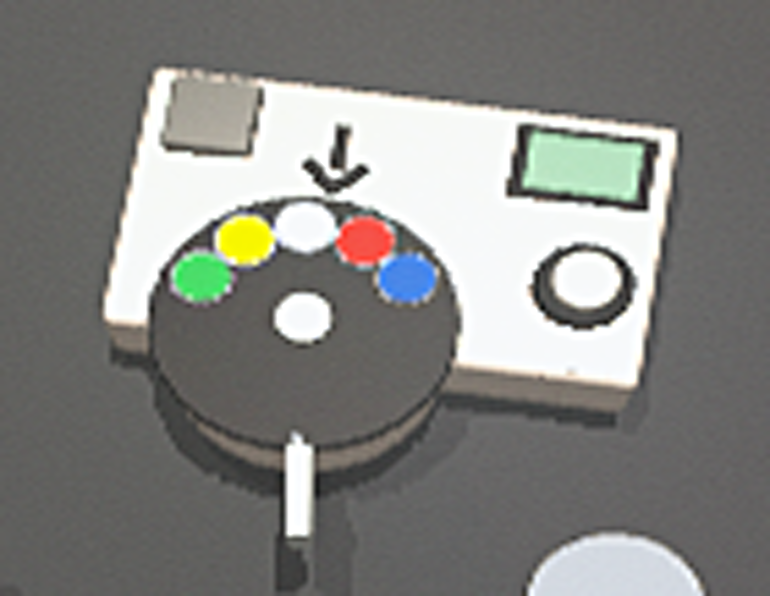

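The crop shows the arrow tip at about (321.3,141.7) in full-image pixels. The windows fit a 54.9 mm circle (55 expected). The yaw comes from the arrow and the case's far edge.

```bash
python3 - <<'E'
from h import *
import pickle
d=pickle.load(open('top0.pkl','rb'));w=windows(d,(280,135,350,180))
c=np.array([.567,.0195])
for k,a in dict(green=1.1,yellow=.55,red=-.55,blue=-1.1).items():
  p=w[k][2][:2]-c;print(k,np.arctan2(p[1],p[0])-a)
L=ray(d,288.8,115.3,.08);R=ray(d,383,128.4,.08);print(L,R,np.linalg.norm(R-L),'edge yaw',np.arctan2(-(L-R)[0],(L-R)[1]))
# far edge line fit
g=cv2.cvtColor(d['pixels'],cv2.COLOR_RGB2GRAY)
E=[]
for u in range(295,378):
  col=g[105:130,u].astype(int);E.append(ray(d,u,105+int(np.argmax(np.diff(col)))+.5,.08)[:2])
E=np.array(E,np.float32);vx,vy,_,_=cv2.fitLine(E,cv2.DIST_HUBER,0,.01,.01).ravel()
if vy<0:vx,vy=-vx,-vy
print('line yaw',np.arctan2(-vx,vy))
a=ray(d,321.3,141.2,.08);print('arrow',a,np.linalg.norm(a[:2]-c),np.arctan2(a[1]-c[1],a[0]-c[0]))
print('tab',ray(d,313.9,205.6,.144),'key',[ray(d,366.2,160.5,z).round(4) for z in(.085,.09,.1)])
s=pickle.load(open('scene0.pkl','rb'))
# key triangulation: white blobs in scene near (271,203)
m=s['pixels'].min(2)
print([(A,q.round(1),b) for A,q,b in blobs(s,m>190,(255,190,290,215),15)])
k=ray(d,366.2,160.5,.1);print('pred',[proj(s,ray(d,366.2,160.5,z)).round(1) for z in(.085,.09,.1,.11)])
w=windows(s,(285,195,350,240));print({q:x[2].round(4) for q,x in w.items()})
for n,u,v in(('beaker',247,238),('petri',372,233)):print(n,ray(d,u,v,0))
E
```

```text
green 0.01352759919897939
yellow 0.004171934328285221
red 0.013313434928059475
blue 0.01583085802799733
[0.7231732  0.09497286 0.08      ] [ 0.69073197 -0.16245985  0.08      ] 0.25946875081751525 edge yaw -0.12535750312695956
line yaw -0.13279626
arrow [0.65100047 0.00452465 0.08      ] 0.08532490808570062 -0.1764234750524996
tab [0.46304461 0.01875267 0.144     ] key [array([ 0.5981, -0.1165,  0.085 ]), array([ 0.5967, -0.116 ,  0.09  ]), array([ 0.594 , -0.1151,  0.1   ])]
[(378, array([274.6, 205.6]), [255, 194, 35, 21])]
pred [array([269.2, 205.4]), array([269.5, 203.7]), array([270.2, 200.4]), array([270.9, 197.1])]
{'green': array([0.5882, 0.0682, 0.102 ]), 'yellow': array([0.6115, 0.0479, 0.102 ]), 'blue': array([ 0.5897, -0.0307,  0.102 ]), 'red': array([ 0.6125, -0.009 ,  0.102 ])}
beaker [0.39383778 0.20404066 0.        ]
petri [ 0.41455721 -0.14008414  0.        ]
```

```bash
cat >> h.py <<'E'
from scipy.spatial.transform import Rotation as Ro
C=np.array([.566,.019]);YAW=-.135;ZT=.122
def pose(a,off,z=ZT,r=.112,sgn=1):
    u=np.array([np.cos(np.pi+a),np.sin(np.pi+a)]);t=np.array([-u[1],u[0]])
    y=np.r_[t*sgn,0];zz=np.array([0,0,-1.])
    return np.r_[C+r*u+off*t,z],Ro.from_matrix(np.c_[np.cross(y,zz),y,zz]).as_rotvec()
def F(): return np.round(arm.observe()['ft_force'],1)
E
python3 - <<'E'
from h import *
for s in(1,-1):
  for a in(.012,-.6,-1.235):
    q=arm.solve_ik(*pose(a,.0235,sgn=s));print(s,a,None if q is None else np.round(q,2))
E
```

```text
1 0.012 [-0.12  0.33  1.99 -0.    0.82  1.44]
1 -0.6 [ 0.04  0.35  1.96 -0.    0.83  2.21]
1 -1.235 None
-1 0.012 [-0.12  0.33  1.99 -0.    0.82 -1.7 ]
-1 -0.6 [ 0.04  0.35  1.96 -0.    0.83 -0.94]
-1 -1.235 [ 0.14  0.44  1.82 -0.    0.88 -0.2 ]
```

```bash
python3 - <<'E'
from h import *
arm.command_gripper(0.0,10)
p,o=pose(.012,.05,z=.25,sgn=-1);arm.movep(p,o)
arm.move_l(pose(.012,.05,sgn=-1)[0],speed=.2);print(F(),arm.observe()['width'])
arm.move_l(*pose(.012,.027,sgn=-1),speed=.06)
for a in np.arange(-.08,-1.2,-.1):
    arm.move_l(*pose(a,.0235,sgn=-1),speed=.06)
    f=F()
    if np.linalg.norm(f)>15: print('stop',a,f);break
arm.move_l(*pose(-1.21,.0235,sgn=-1),speed=.05);print(F())
arm.move_l(pose(-1.21,.05,sgn=-1)[0],speed=.1)
d=snap('top','top1');snap('wrist','wrist1');print(arm.observe()['clock'])
w=windows(d,(280,120,350,190))
for k,x in w.items():
  b=dict(green=1.1,yellow=.55,red=-.55,blue=-1.1)[k];p=x[2][:2]-[.567,.0195];print(k,x[0],x[1].round(1),'a',np.arctan2(p[1],p[0])-b,'r',np.hypot(*p))
E
```

```text
[-0.   0.   0.7] 0.0003838393210948041
[ 0.2  0.4 -0.3]
9.9167
green 75 [316.6 149. ] a -1.160398228404707 r 0.05526434094883561
yellow 82 [327.5 152.9] a -1.1689917214014056 r 0.05553634727967699
blue 76 [330.5 182.9] a -1.1843698500820499 r 0.05487548746349443
red 77 [335.3 172.9] a -1.185584513211729 r 0.05442962836643711
```

View pics/top1.png

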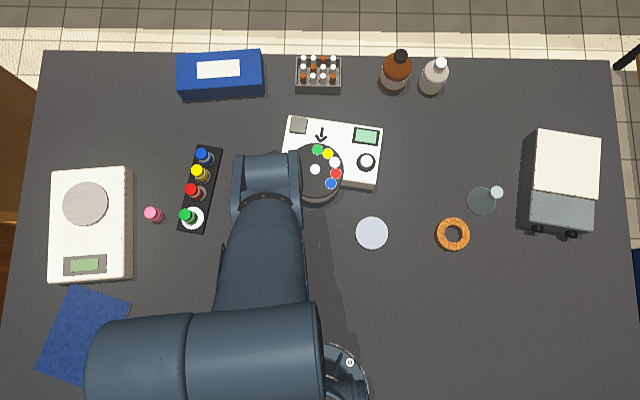

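The wheel is now at absolute angle -1.175, with the green window at (316.6,149). The target is about -1.235 to -1.24, so it needs a small further push.

```bash
python3 - <<'E'
from h import *
arm.move_l(*pose(-1.21,.027,sgn=-1),speed=.08)
arm.move_l(*pose(-1.277,.0235,sgn=-1),speed=.04);print(F())
arm.move_l(pose(-1.277,.05,sgn=-1)[0],speed=.1)
p,o=pose(-1.277,.05,z=.22,sgn=-1);arm.move_l(p,speed=.2)
d=snap('top');print(arm.observe()['clock'])
for k,x in windows(d,(280,120,350,190)).items():
  b=dict(green=1.1,yellow=.55,red=-.55,blue=-1.1)[k];p=x[2][:2]-[.567,.0195];print(k,x[0],x[1].round(1),'a',np.arctan2(p[1],p[0])-b,'r',np.hypot(*p))
w=windows(d,(280,120,350,190))['green'][1];h=d['pixels'];
a=ray(d,321.3,141.2,.08);g=ray(d,*w,.102);print('arrow ang',np.arctan2(a[1]-.0195,a[0]-.567),'green ang',np.arctan2(g[1]-.0195,g[0]-.567))
# move above key and look with wrist cam
arm.movep([.596,-.116,.22],o);d=snap('wrist','wrist2')
import pickle;pickle.dump(d,open('w2.pkl','wb'));print([proj(d,[.596,-.116,z]).round(1) for z in(.09,.1)],arm.observe()['clock'])
E
```

```text
[ 0.  -0.5 -0.1]
11.8917
green 73 [318.3 149.2] a -1.2423825707531329 r 0.055321372120475505
yellow 83 [328.6 153.9] a -1.242869841095561 r 0.055037381731450584
blue 79 [329.4 184.1] a -1.259990360835074 r 0.05511620545819305
red 78 [335.  174.5] a -1.26328220196894 r 0.054638309150003075
arrow ang -0.1764234750524996 green ang -0.14238257075313274
[array([321.4, 199. ]), array([321.4, 201.7])] 12.9333
```

View pics/wrist2.png

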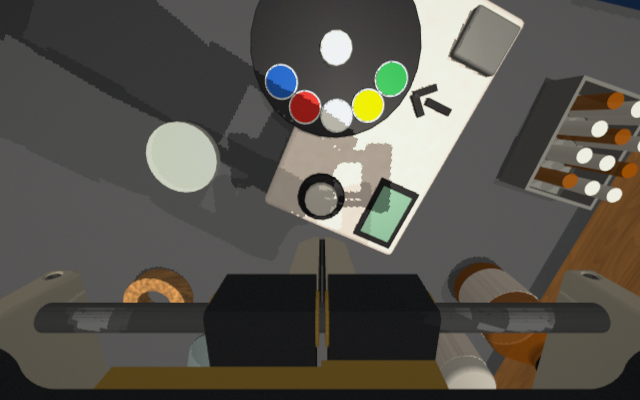

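In the wrist view, hub (337,47), green (391,78) and the arrow tip (414,98) lie on one line. The key is at (321,196). I'll confirm both numerically, then press with force feedback.

```bash
python3 - <<'E'
from h import *
import pickle
d=pickle.load(open('w2.pkl','rb'));t=pickle.load(open('top0.pkl','rb'))
h=ray(d,336.5,47.5,.11);g=ray(d,*windows(d,(250,0,425,135))['green'][1],.102);a=ray(d,413.5,98,.08)
f=lambda p:np.arctan2(p[1]-h[1],p[0]-h[0])
print('hub',h,'arrow',f(a),np.hypot(*(a-h)[:2]),'green',f(g),np.hypot(*(g-h)[:2]))
gr=d['pixels'].max(2);L=blobs(d,gr<60,(290,165,350,228),100);print([(A,c.round(1),b) for A,c,b in L])
A,c,b=max(L,key=lambda x:x[0]);c=(b[0]+b[2]/2-.5,b[1]+b[3]/2-.5)
def line(d,u,v):
    p=ray(d,u,v,0);q=ray(d,u,v,.1);return p,(q-p)
for z in(.08,.085,.09,.095,.1):print(z,ray(d,*c,z)[:2].round(4),ray(t,366.2,160.5,z)[:2].round(4))
E
```

```text
hub [0.56796127 0.02043599 0.11      ] arrow -0.16100174156061517 0.0867379783120884 green -0.14204994837238544 0.054702547556454956
[(730, array([319.7, 193.2]), [298, 174, 46, 45])]
0.08 [ 0.5949 -0.1158] [ 0.5994 -0.1169]
0.085 [ 0.5945 -0.1145] [ 0.5981 -0.1165]
0.09 [ 0.5941 -0.1132] [ 0.5967 -0.116 ]
0.095 [ 0.5937 -0.1119] [ 0.5953 -0.1156]
0.1 [ 0.5934 -0.1105] [ 0.594  -0.1151]
```

```bash
python3 - <<'E'
from h import *
x,y=.5955,-.115
arm.move_l([x,y,.125],speed=.15);f0=arm.observe()['ft_force'][2];print(f0)
z=.125;log=[]
while z>.088:
    z-=.001;arm.move_l([x,y,z],speed=.02)
    o=arm.observe();f=o['ft_force'][2]-f0;log.append((round(z,3),round(o['eef_pos'][2],4),round(f,1)))
    if f>9: break
arm.pause(.2);print(log[-14:],F())
arm.move_l([x,y,.16],speed=.08);arm.move_l([x,y,.3],speed=.2)
o=arm.observe()
arm.move_joints([1.094,.351,1.652,0,1.139,-.085])
d=snap('top','top3');print(arm.observe()['clock'])
for k,w in windows(d,(280,120,350,190)).items():
  b=dict(green=1.1,yellow=.55,red=-.55,blue=-1.1)[k];p=w[2][:2]-[.567,.0195];print(k,'a',np.arctan2(p[1],p[0])-b)
E
```

```text
0.33759380569090536
[(0.116, np.float64(0.1159), np.float64(-0.7)), (0.115, np.float64(0.1149), np.float64(-0.6)), (0.114, np.float64(0.1139), np.float64(-1.4)), (0.113, np.float64(0.1129), np.float64(-0.9)), (0.112, np.float64(0.1119), np.float64(0.2)), (0.111, np.float64(0.1109), np.float64(-0.7)), (0.11, np.float64(0.1101), np.float64(1.8)), (0.109, np.float64(0.1091), np.float64(2.3)), (0.108, np.float64(0.1081), np.float64(2.4)), (0.107, np.float64(0.107), np.float64(3.3)), (0.106, np.float64(0.1061), np.float64(2.9)), (0.105, np.float64(0.1051), np.float64(3.7)), (0.104, np.float64(0.1043), np.float64(5.9)), (0.103, np.float64(0.1041), np.float64(14.9))] [-3.7 -0.3 14.7]
23.7917
green a -1.2423825707531329
yellow a -1.242869841095561
blue a -1.262886305750869
red a -1.26328220196894
```

View pics/top3.png

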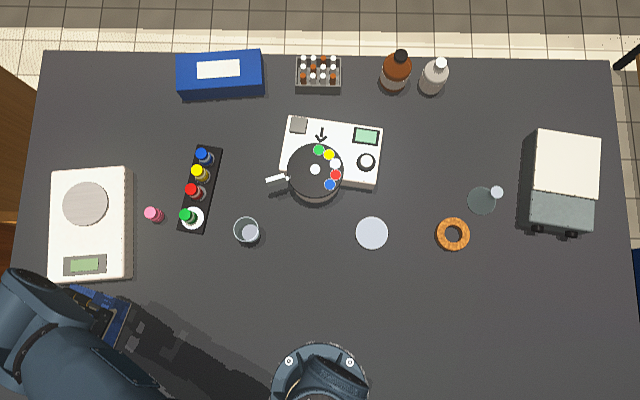

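The press showed contact at a TCP height of 110 mm and a hard stop at 104 mm, which is the full 6 mm of travel. In the picture the green window (319,149) is at the arrow, and the bottles and glassware are where they started.

```bash
python3 -c "
from h import *
print(F());arm.hand_in()"
```

```text
[0.7 0.1 0.4]
the job is handed in; nothing more can be done
```

I turned the filter wheel to green, pressed the read key fully once, and handed the job in with the arm back at its start pose, touching nothing. No verdict is reported.

- **Bottle:** the green bottle stands on the white spot, so the target was the green window, wheel value -1.1.
- **Wheel:** I pushed the tab round with closed fingertips in two pushes. The first stopped about 0.06 rad short. The final top picture puts the wheel at about -1.10 (-1.08 to -1.13), with the limit at ±0.12. It did not move during the key press.
- **Photometer turn:** my estimates of this disagreed slightly, -0.13 from the case edge and -0.16 to -0.18 from the arrow. Taking any of these, green is within about 0.05 rad of the arrow.
- **Key:** the fingers met it at 110 mm TCP height and it stopped at 104 mm, the full 6 mm of travel. Peak force was about 15 N. I did not measure its spring-back, but it looks normal in the final picture.
- **Surroundings:** the bottles and glassware look unmoved in the final picture. The clock read about 24 s.

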